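# Cure the manifold block in the UV drawer

### The arm

A 6-joint arm with a two-finger parallel gripper is mounted at the origin on a cart in front of the work surface, level with it; the furniture and walls round the work are solid. World frame = base frame: x ahead of the robot, y to its left, z up, the work surface at z = 0. Lengths are in m, angles in rad, forces in N, time in s.
With the tool pointing down it reaches from about 0.25 to 0.725 m from the base axis. Payload 4 kg.
Tool frame: the origin (TCP) lies where the fingers leave the gripper's body, on its centre line; the fingertips stand 73 mm ahead of it and the grasp point (between the pads) lies 54 mm ahead of it (bot.tips_ahead is the z of the fingertips in the tool frame, in m); z points along the fingers, y is the direction in which the jaws open and shut (so a half turn about z gives the same grasp; the last joint's range is limited). The gripper opens to 85 mm and grips with 20 to 120 N. Pads are 22 mm wide; open, the fingers measure 114 mm over their backs; the gripper's body (76 mm by 85 mm) begins 54 mm behind the grasp point. The pads swing forward as they close: fully open they stand 13 mm farther back than shut.
Start: joints at [1.218, 0.241, 0.005, 1.335, 0, 1.571], TCP at [0.173, 0.469, 0.304] pointing down, gripper open.
Joint ranges: [-2.72, 2.72], [-1.05, 1.87], [-1.09, 1.28], [-1.99, 2.15], [-1.42, 1.44], [-3.14, 3.14]. Speed limits (rad/s): [2.79, 2.79, 3.14, 3.14, 3.14, 3.14].

### API

Orientations are given as a unit quaternion [x, y, z, w].
In Python, from workcell import readout, camera, get_calibration, order, bot gives the robot as it stands.
- The arm moves only by the tool send_rows, never from a script. Its argument "moves" is a list of rows, each a list of 3 entries, a list of its own where there are three numbers: the shift along the tool's x, y, z in mm, then the turn, a rotation vector about the tool's x, y, z in rad, then the finger opening in mm, from 0 to 85.4. In form: [[[dx, dy, dz], [ax, ay, az], grip], ...]. A call has 1 to 12 rows; each row is the pose to reach, as a shift and turn from the pose measured when the call began, along the tool's axes at that moment; what a row does not reach only later rows make up. A row lasts 1/12 s, in which the tool goes at most 41.7 mm and 7.16 degrees, less where a joint would pass 70% of its speed; a pose out of reach is approached as far as the arm can. A call with a gripper value outside its range is refused whole. The fingers move at their own pace and stop on an object; the grip force is fixed at half the most. Time passes only in rows, so rows that repeat a pose let the fingers close. It gives the time, the measured TCP pose, the force and the opening at its end, in the units of the state.
- readout.get_obs(): the state, without advancing time (a new reading comes with each control period).
- camera(name): name is "scene" or "top"; returns the picture (480x640x3 uint8, red, green, blue); there is no depth.
- get_calibration(name): a dict with "fx", "fy", "cx", "cy" (pixels), "k1" (the pictures are not rectified: a ray, as slopes to the right and down, at radius r is drawn at 1 + k1 r^2 times it, then the intrinsics apply), "R" (3x3) and "t" (3): a world point X has camera coordinates R X + t. Camera axes: x right, y down, z forward; pixel columns grow to the right and rows downward; lengths in m; the calibration is good to about 2 mm. A picture is of the moment at which its call begins. get_calibration takes no time and is no camera call.
- order.job_done(): hands the job in, once; it reports no verdict.
The state is a dict: "clock": time; "joint_pos": joint angles; "joint_vel": joint speeds; "tau": joint torques, N m; "eef_pos": TCP position; "tool_rot": TCP orientation; "ft_force": force on the tool from outside, world axes, zero at the start; "ft_torque": the same for the moment, N m; "grip_width": finger opening in m.
Only numpy, scipy, OpenCV 4.12 (cv2) and the standard library are available. Lean on these libraries where they do the work, as an engineer would, in place of code of your own. Each camera call takes 0.05 s, during which the arm holds its last target. There are 200 camera calls.

### The job

Put the finished manifold block into the UV curing box. Press the white release key on top of the box so that its drawer springs out, pull the vise's sliding jaw open by its handle, lift the block out and set it down gently, without dropping it, flat in the drawer's nest with its wide foot down. Then push the drawer home until it clicks and stays shut, leaving the black fixture, small casting, angle plate and file where they are.

Things in the scene. Friction and masses are not known exactly. Their poses are not given: they have to be found in the camera images.
- uv_box: UV curing box, fixed: light grey housing 150 wide x 160 deep x 105 mm high with a black drawer front. Origin: on the bench below the middle of the housing's front face; x points from the front face into the box (the drawer comes out along -x), y to the left seen from the front, z up. Housing: x 0 to 160, y -75 to 75 mm. The opening is 90 mm high: the block goes in only if flat in the nest.
- tray (a joint): drawer travel in m: 0 latched shut, 0.135 fully out, -0.005 inner stop. A damped spring drives it out in about 1 s (9 N shut, 2 N out). Pushing home takes 10 to 16 N at the end, where a pawl rides over a striker pin; push slightly past 0 (to about -0.002) so that it snaps in. Let go earlier, it springs out again. Latched it rests within 1 mm of 0.
- tray_front (a point): centre of the outer face of the black drawer front, where to push (along +x of the box): 48 mm above the bench; moves with the drawer; axes as uv_box. The front is 124 wide, 9 thick and spans 10 to 93 mm above the bench.
- tray_nest (a point): centre of the floor of the drawer's nest, 24 mm above the bench; moves with the drawer; axes as uv_box. The nest is 108 mm long (x) by 58 mm wide (y) between low fences that flare outward and end 14 mm above its floor. With the drawer fully out it lies 71 mm in front of the housing; the back of the drawer front is 65 mm from it.
- release (a joint): travel of the white release key in m: 0 up, 0.008 fully down. Press it straight down: its spring takes 1.5 N to start and 3.5 N at the bottom, plus up to 1 N of friction; the latch lets go at about 0.0055. It springs back up when let go.
- release_top (a point): middle of the top of the white release key (28 x 22 mm), on top of the UV box near its front edge, on its right-hand side; 117 mm above the bench when up, 12 mm above the housing's top.
- vise: small bench vise, blue-grey cast body, fixed, 196 long x 124 mm wide over its ears. Origin: on the bench below the middle of the seat; x points from the sliding jaw (-x side) to the fixed jaw, z up. The seat is 30 mm above the bench. Both jaws are 80 mm long (along y), their tops 46 mm above the bench; the fixed jaw's face is at x = 25 mm.
- jaw (a joint): travel of the vise's sliding jaw in m: 0 closed on the block, 0.035 fully open; it opens along the vise's -x and stays where it is left (6 N of friction; 7 to 8 N moves it). Closed, its steel lip reaches 3 to 4 mm over the block's foot and holds it down; once open by more than 0.008 the block lifts straight up.
- jaw_handle (a point): middle of the sliding jaw's pull handle: an upright plate 10 mm thick, 50 mm wide along the vise's y, its top 74 mm above the bench; this point is 64 mm above the bench, 85 mm from the vise's origin (towards -x) when closed; it moves with the jaw. The carriage below it is 39 mm above the bench; the jaw's back is 37 mm from the plate's middle (towards +x).
- manifold: loose aluminium manifold block, 0.3 to 0.65 kg: foot 100 x 50 x 8 mm, above it a body 100 x 42 x 42 mm (50 high in all), four brass plugs on top. Origin: centre of the underside; x along its 100 mm length, z up. It starts on the vise's seat, length along the vise's y, up to 15 mm off the middle; 34 mm stands above the jaws. Grasp its 42 mm body from above.
- fixture: bystander: black cast fixture with two posts, 160 x 63 x 138 mm, loose, standing between the box and the vise, its 160 mm length along its x; origin: centre of its underside.
- casting: bystander: small grey casting, 38 x 45 x 50 mm, loose, standing close beside the drawer's path, to the right of it seen from the front; origin: centre of its underside.
- plate: bystander: drilled grey angle plate, 68 x 120 (along y) x 20 mm, lying loose at the left; origin: centre of its underside.
- bench_file: bystander: flat file with a wooden handle, 253 mm long along its y, 23 mm high, lying loose near the bench's front edge; origin: centre of its underside.

How it is judged:
By the outcome, as a careful person would: the job done as asked, in the order asked, and still so for the second after the job is handed in, with the robot touching nothing.
It also fails if it takes over 72 s, if anything falls off the work surface, if the arm or the gripper's body presses on something with over 40 N, if the wrist force passes 120 N, or if a joint passes its speed limit or range.

## Working session

There is one attempt and no reset: what is moved stays moved. The work goes in short steps, Python scripts to look and compute and a tool call to move; the robot and the scene stay as the last step left them, time stands still between calls to the robot, and variables do not carry over. Pictures are saved under pics/ and viewed, about 8 in all and at most 12, crops included, and the job is handed in when it is done.

Besides the shell and the picture viewer there is one more tool, called after "Emit:" as a command line: name --argument value ..., lists and objects as JSON in quotes. send_rows: Moves the arm, as the interface text tells. Its arguments: {"type":"object","properties":{"moves":{"type":"array","items":{"type":"array"}}},"required":["moves"]}

```bash
ls; mkdir -p pics
cat > h.py <<'E'
import numpy as np, cv2
from scipy.spatial.transform import Rotation as Ro
from workcell import readout, camera, get_calibration, order, bot
def snap(n,f):
    im=camera(n); cv2.imwrite('pics/'+f,im[:,:,::-1]); return im
def ray(n,u,v):
    c=get_calibration(n); R=np.array(c['R']);t=np.array(c['t'])
    d=np.array([(u-c['cx'])/c['fx'],(v-c['cy'])/c['fy']]); s=d.copy()
    for _ in range(20): s=d/(1+c['k1']*(s@s))
    return -R.T@t, R.T@np.array([s[0],s[1],1.])
def onz(n,u,v,z):
    o,d=ray(n,u,v); return o+d*(z-o[2])/d[2]
def proj(n,X):
    c=get_calibration(n); p=np.array(c['R'])@np.array(X)+np.array(c['t']); s=p[:2]/p[2]; s=s*(1+c['k1']*(s@s))
    return np.array([c['fx']*s[0]+c['cx'],c['fy']*s[1]+c['cy']])
def st():
    o=readout.get_obs(); np.set_printoptions(precision=4,suppress=True)
    print(o['clock'],'p',np.array(o['eef_pos']),'q',np.array(o['tool_rot']),'F',np.array(o['ft_force']),'g',o['grip_width'],'j',np.array(o['joint_pos'])); return o
E
python3 - <<'E'
from h import *
a=snap('scene','s0.png'); b=snap('top','t0.png'); o=st()
print(Ro.from_quat(o['tool_rot']).as_matrix())
for n in('scene','top'):
    c=get_calibration(n); print(n,-np.array(c['R']).T@np.array(c['t']),c)
E
```

```text
pics
0.1 p [0.1726 0.4688 0.3031] q [ 0.1755  0.9845 -0.0009 -0.0002] F [ 0.6514 -0.669   0.3237] g 0.08550000690933529 j [ 1.218   0.2413  0.0039  1.3352 -0.      1.5708]
[[-0.9384  0.3455 -0.0006]
 [ 0.3455  0.9384 -0.0018]
 [-0.     -0.0019 -1.    ]]
scene [0.2811 0.792  1.172 ] {'fx': 443.316611931081, 'fy': 443.316611931081, 'cx': 316.6358498790737, 'cy': 236.71292581507603, 'k1': -0.10437258318985065, 'R': array([[-0.9354, -0.3531,  0.0166],
       [-0.3011,  0.7714, -0.5606],
       [ 0.1851, -0.5294, -0.8279]]), 't': array([0.5231, 0.1306, 1.3375])}
top [0.2723 0.1242 1.4152] {'fx': 555.9662813110415, 'fy': 555.9662813110415, 'cx': 316.59656594733235, 'cy': 242.33115676400266, 'k1': -0.10225346983043894, 'R': array([[ 0.0025, -1.    ,  0.0032],
       [-0.9806, -0.0031, -0.1958],
       [ 0.1958, -0.0027, -0.9806]]), 't': array([0.1189, 0.5445, 1.3348])}
```

View pics/s0.png

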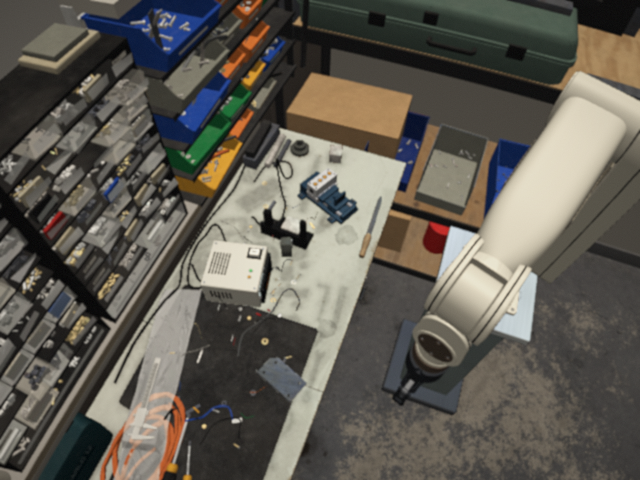

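View pics/t0.png

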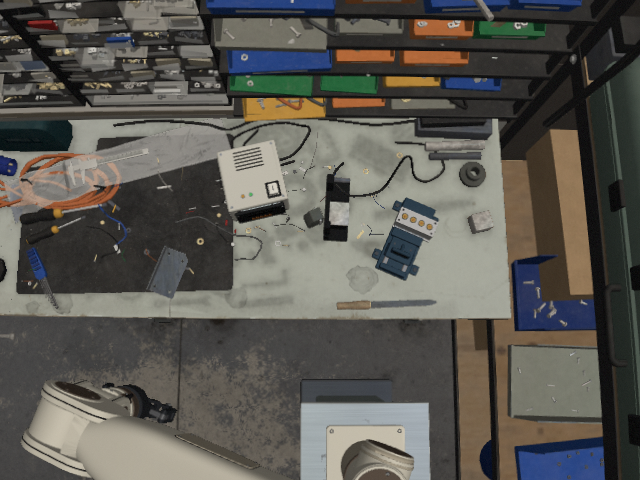

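The scene view shows the box at about (235,272), the fixture at (285,235) and the vise at (330,195). In the top view they are at (253,180), (337,210) and (405,240), with the block's four brass plugs near (415,222). I'll zoom in.

Run:
```python
import cv2
b=cv2.imread('pics/t0.png')[125:305,205:455]; cv2.imwrite('pics/t0c.png',cv2.resize(b,None,fx=3.2,fy=3.2,interpolation=cv2.INTER_CUBIC))
b=cv2.imread('pics/s0.png')[155:315,190:390]; cv2.imwrite('pics/s0c.png',cv2.resize(b,None,fx=3.75,fy=3.75,interpolation=cv2.INTER_CUBIC))
```

```text
(no output)
```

View pics/t0c.png

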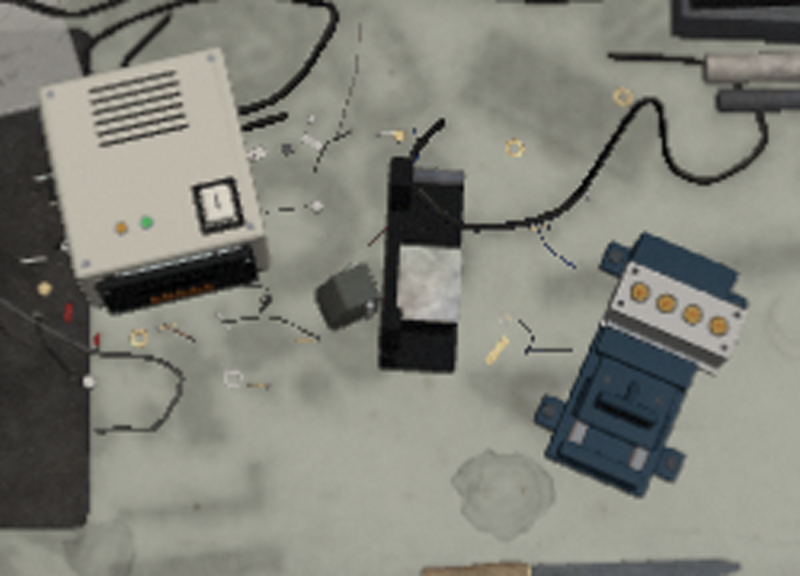

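View pics/s0c.png

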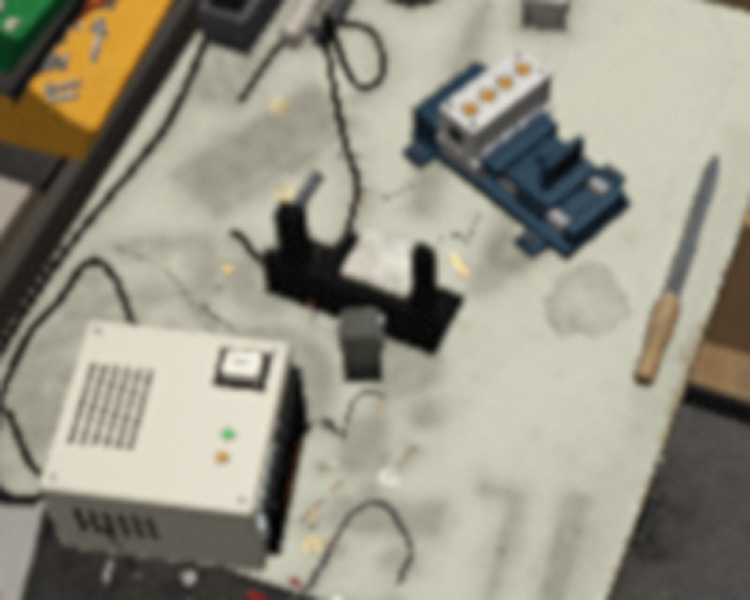

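```bash
cat >> h.py <<'E'
def tri(ut,us):
    o1,d1=ray('top',*ut);o2,d2=ray('scene',*us)
    A=np.c_[d1,-d2]; s=np.linalg.lstsq(A,o2-o1,rcond=None)[0]
    p,q=o1+s[0]*d1,o2+s[1]*d2; return (p+q)/2, np.linalg.norm(p-q)
def blobs(m,lo):
    n,l,s,c=cv2.connectedComponentsWithStats(m.astype(np.uint8)); return [(s[i,4],c[i]) for i in range(1,n) if s[i,4]>=lo]
E
python3 - <<'E'
from h import *
T=cv2.imread('pics/t0.png');S=cv2.imread('pics/s0.png')
# plugs
def plug(im,x0,x1,y0,y1):
    c=im[y0:y1,x0:x1].astype(int); m=(c[:,:,2]-c[:,:,0]>45); return sorted([(b[1]+[x0,y0]).tolist()+[b[0]] for b in blobs(m,3)])
pt=plug(T,393,440,205,235); ps=plug(S,308,338,166,190)
print(pt);print(ps)
for p in pt: print('plug T', onz('top',p[0],p[1],.081))
for p in ps: print('plug S', onz('scene',p[0],p[1],.081))
def box(im,x0,x1,y0,y1,thr):
    c=im[y0:y1,x0:x1].min(axis=2)>thr
    b=max(blobs(c,3),key=lambda b:b[0]); return b[1]+[x0,y0],b[0]
# box top corners (crop pixels -> full)
ct=lambda u,v:(205+(u+.5)/3.2-.5,125+(v+.5)/3.2-.5)
cs=lambda u,v:(190+(u+.5)/3.75-.5,155+(v+.5)/3.75-.5)
C={}
for n,a,b in [('backL',(42,92),(48,480)),('backR',(220,50),(92,325)),('frontR',(265,237),(290,345)),('frontL',(78,275),(262,510))]:
    print(n,onz('top',*ct(*a),.105),onz('scene',*cs(*b),.105))
kt,ks=box(T,267,279,182,195,200),box(S,245,262,246,258,215)
print(kt,ks,onz('top',*kt[0],.117),onz('scene',*ks[0],.117),tri(kt[0],ks[0]))
# handle top
for n,a,b in [('hL',(600,392),(540,152)),('hR',(650,415),(578,140))]:
    print(n,onz('top',*ct(*a),.074),onz('scene',*cs(*b),.074))
# block top corners
for n,a in [('b1',(627,262)),('b2',(747,310)),('b3',(730,357)),('b4',(609,309))]: print(n,onz('top',*ct(*a),.080))
# casting, fixture
for n,a,z in [('c',(317,294),.05),('c',(362,263),.05),('fix',(382,368),.0),('fix',(455,372),.0),('fixtop',(388,158),.138),('fixtop',(413,158),.138)]: print(n,onz('top',*ct(*a),z))
E
```

```text
[[404.5, 215.8, np.int32(20)], [412.75, 219.25, np.int32(20)], [420.90909090909093, 222.9090909090909, np.int32(22)], [429.0909090909091, 226.0909090909091, np.int32(22)]]
[[314.7, 183.6, np.int32(10)], [319.5, 179.8, np.int32(10)], [324.3, 176.3, np.int32(10)], [329.0, 173.0, np.int32(9)]]
plug T [ 0.60647941 -0.0971937   0.081     ]
plug T [ 0.597778   -0.11748842  0.081     ]
plug T [ 0.58855961 -0.13752119  0.081     ]
plug T [ 0.5805693  -0.15764161  0.081     ]
plug S [ 0.60424571 -0.09767569  0.081     ]
plug S [ 0.59548665 -0.11869188  0.081     ]
plug S [ 0.58615693 -0.13877224  0.081     ]
plug S [ 0.57671627 -0.1581646   0.081     ]
backL [0.75951248 0.36782658 0.105     ] [0.75616766 0.36427894 0.105     ]
backR [0.79422532 0.22942884 0.105     ] [0.78988476 0.23246592 0.105     ]
frontR [0.64237015 0.19204588 0.105     ] [0.63995548 0.19355187 0.105     ]
frontL [0.61212957 0.33417106 0.105     ] [0.60092621 0.32937527 0.105     ]Traceback (most recent call last):
  File "<stdin>", line 19, in <module>
  File "<stdin>", line 12, in box
ValueError: max() iterable argument is empty
```

Run:
```python
from h import *
T=cv2.imread('pics/t0.png');S=cv2.imread('pics/s0.png')
ct=lambda u,v:(205+(u+.5)/3.2-.5,125+(v+.5)/3.2-.5)
cs=lambda u,v:(190+(u+.5)/3.75-.5,155+(v+.5)/3.75-.5)
k1,k2=ct(218,205),cs(243,364)
print('key',onz('top',*k1,.117),onz('scene',*k2,.117),tri(k1,k2))
for n,a,b in [('hL',(600,392),(540,152)),('hR',(650,415),(578,140))]:
    print(n,onz('top',*ct(*a),.074),onz('scene',*cs(*b),.074))
for n,a in [('b1',(627,262)),('b2',(747,310)),('b3',(730,357)),('b4',(609,309))]: print(n,onz('top',*ct(*a),.080))
for n,a,z in [('c',(317,294),.05),('c',(362,263),.05),('fixbase',(382,368),.0),('fix',(455,372),.0),('fixtop',(388,158),.138),('fixtop',(413,158),.138),('vis',(640,497),.02),('vis',(543,460),.02)]: print(n,onz('top',*ct(*a),z))
# hinge
pm=np.array([[.6054,-.0974],[.5966,-.1181],[.5874,-.1381],[.5786,-.1579]]); c=pm.mean(0); d=np.linalg.svd(pm-c)[2][0]; d*=np.sign(d[1]); print('block',c,d,np.degrees(np.arctan2(d[1],d[0])))
vx=np.array([d[1],-d[0]]); print('handle pred (closed, block centred)',c-vx*.085, 'dxy')
# box axes from corners
A=np.array([[.7578,.3660],[.7920,.2310],[.6412,.1928],[.6065,.3318]])
cc=A.mean(0); bx=(A[0]+A[1]-A[2]-A[3])/2; by=(A[0]+A[3]-A[1]-A[2])/2
print('box c',cc,'lens',np.linalg.norm(bx),np.linalg.norm(by),'yaw',np.degrees(np.arctan2(bx[1],bx[0])),np.degrees(np.arctan2(-by[0],by[1])))
```

```text
key [0.66411904 0.22749501 0.117     ] [0.66177455 0.22855301 0.117     ] (array([0.66355567, 0.22751639, 0.11519029]), np.float64(0.0021334424241224266))
hL [ 0.52859908 -0.0654875   0.074     ] [ 0.53260548 -0.08003154  0.074     ]
hR [ 0.510725   -0.10363829  0.074     ] [ 0.5066344  -0.10459022  0.074     ]
b1 [ 0.63045084 -0.0883035   0.08      ]
b2 [ 0.59251415 -0.18086127  0.08      ]
b3 [ 0.55520479 -0.16606513  0.08      ]
b4 [ 0.59280492 -0.07323457  0.08      ]
c [0.61132496 0.15318156 0.05      ]
c [0.63675152 0.11768501 0.05      ]
fixbase [0.56205234 0.10102666 0.        ]
fix [0.55892553 0.0417468  0.        ]
fixtop [0.69495483 0.09872469 0.138     ]
fixtop [0.69503336 0.0799272  0.138     ]
vis [ 0.45436149 -0.10298351  0.02      ]
vis [ 0.48384672 -0.02643177  0.02      ]
block [ 0.592    -0.127875] [0.40627619 0.91375032] 66.02887535648222
handle pred (closed, block centred) [ 0.51433122 -0.09334152] dxy
box c [0.699375 0.2804  ] lens 0.15532721107391326 0.141265008052242 yaw 13.477081611002546 14.114939656073973
```

```bash
cat >> h.py <<'E'
BY=13.8; bx=np.array([np.cos(np.radians(BY)),np.sin(np.radians(BY))]); by=np.array([-bx[1],bx[0]]); B0=np.array([.6217,.2613])
def B(x,y): return B0+bx*x/1e3+by*y/1e3
V0=np.array([.592,-.128]); vy=np.array([.4063,.9137]); vx=np.array([.9137,-.4063])
def V(x,y): return V0+vx*x/1e3+vy*y/1e3
def go(xy,z,yaw,o=None):
    "shift (mm) and rotvec in tool frame to put the TCP at xy,z, tool down, tool y at yaw deg"
    o=o or st(); R=Ro.from_quat(o['tool_rot']); a=np.radians(yaw); y=np.array([np.cos(a),np.sin(a),0]); zz=np.array([0,0,-1.])
    G=Ro.from_matrix(np.c_[np.cross(y,zz),y,zz]); s=R.inv().apply(np.array([*xy,z])-np.array(o['eef_pos']))*1e3
    print('shift',s.round(1),'turn',(R.inv()*G).as_rotvec().round(3))
E
python3 - <<'E'
from h import *
go([.663,.228],.25,103.8); print(bot.tips_ahead,B(32,-42))
E
```

```text
0.1 p [0.1726 0.4688 0.3031] q [ 0.1755  0.9845 -0.0009 -0.0002] F [ 0.6514 -0.669   0.3237] g 0.08550000690933529 j [ 1.218   0.2413  0.0039  1.3352 -0.      1.5708]
shift [-543.4  -56.4   53.2] turn [-0.002 -0.001 -0.594]
0.0726 [0.6628 0.2281]
```

Emit:
send_rows --moves '[[[-543, -56, 53], [-0.002, -0.001, -0.594], 0], [[-543, -56, 53], [-0.002, -0.001, -0.594], 0], [[-543, -56, 53], [-0.002, -0.001, -0.594], 0], [[-543, -56, 53], [-0.002, -0.001, -0.594], 0], [[-543, -56, 53], [-0.002, -0.001, -0.594], 0], [[-543, -56, 53], [-0.002, -0.001, -0.594], 0], [[-543, -56, 53], [-0.002, -0.001, -0.594], 0], [[-543, -56, 53], [-0.002, -0.001, -0.594], 0], [[-543, -56, 53], [-0.002, -0.001, -0.594], 0], [[-543, -56, 53], [-0.002, -0.001, -0.594], 0], [[-543, -56, 53], [-0.002, -0.001, -0.594], 0], [[-543, -56, 53], [-0.002, -0.001, -0.594], 0]]'

```text
clock: 1.1
eef_pos: [0.5996, 0.259, 0.2564]
tool_rot: [-0.12, 0.993, -0.0, -0.0]
ft_force: [0.3, 0.9, -0.1]
grip_width: -0.0002
```

Run:
```python
from h import *
go([.663,.228],.200,103.8)
```

```text
1.1 p [0.5996 0.259  0.2564] q [-0.1202  0.9927 -0.0001 -0.0004] F [ 0.2506  0.8694 -0.1486] g -0.00020897370982857905 j [0.4077 0.5734 0.3824 1.3806 0.0001 0.1667]
shift [-54.2 -45.2  56.4] turn [-0.    -0.001  0.   ]
```

Emit:
send_rows --moves '[[[-54, -45, 30], [0, 0, 0], 0], [[-54, -45, 30], [0, 0, 0], 0], [[-54, -45, 56], [0, 0, 0], 0], [[-54, -45, 56], [0, 0, 0], 0], [[-54, -45, 56], [0, 0, 0], 0]]'

```text
clock: 1.52
eef_pos: [0.6612, 0.2274, 0.1972]
tool_rot: [-0.12, 0.993, -0.001, -0.004]
ft_force: [-0.6, 0.3, 1.7]
grip_width: -0.0001
```

Run:
```python
from h import *
S=snap('scene','s1.png');T=snap('top','t1.png')
a=cv2.resize(T[140:240,210:330],None,fx=3.3,fy=3.3,interpolation=2);b=cv2.resize(S[205:325,190:310],None,fx=3.3,fy=3.3,interpolation=2)
h=max(a.shape[0],b.shape[0]);a=cv2.copyMakeBorder(a,0,h-a.shape[0],0,0,0)
cv2.imwrite('pics/c1.png',np.hstack([a,b])[:,:,::-1]); go([.663,.228],.184,103.8)
```

```text
1.6167 p [0.6622 0.229  0.2014] q [-0.1208  0.9927  0.0001 -0.0002] F [-0.1082 -0.0694  1.2055] g -0.00038309760084926406 j [0.3329 0.7016 0.4656 1.3352 0.0003 0.0906]
shift [-0.5 -1.2 17.4] turn [ 0.    -0.     0.001]
```

View pics/c1.png

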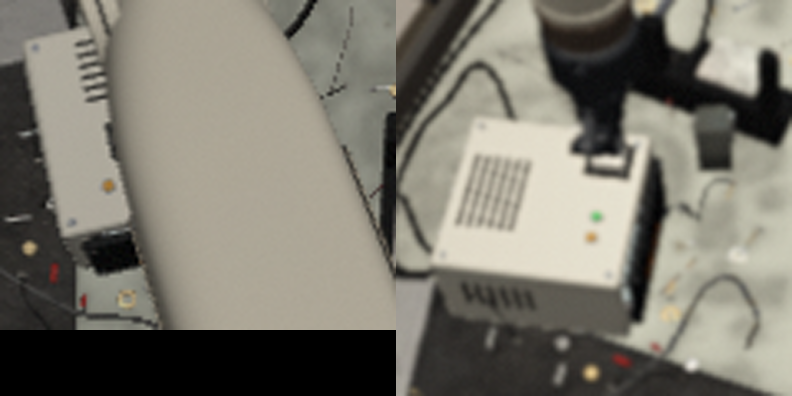

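Five pictures viewed so far. In the scene view (right half) the finger tips are just over the white key, at about crop (605,150). I'll press it now.

Emit:
send_rows --moves '[[[0, -1, 8], [0, 0, 0], 0], [[0, -1, 12], [0, 0, 0], 0], [[0, -1, 16], [0, 0, 0], 0], [[0, -1, 19], [0, 0, 0], 0], [[0, -1, 20], [0, 0, 0], 0], [[0, -1, 20], [0, 0, 0], 0]]'

```text
clock: 2.12
eef_pos: [0.6624, 0.2287, 0.182]
tool_rot: [-0.121, 0.993, 0.001, 0.0]
ft_force: [-0.4, 1.2, 2.8]
grip_width: -0.0
```

Run:
```python
from h import *
o=st()
S=snap('scene','s2.png')
cv2.imwrite('pics/c2.png',cv2.resize(S[215:325,190:330],None,fx=4,fy=4,interpolation=2)[:,:,::-1]);
```

```text
2.1167 p [0.6624 0.2287 0.182 ] q [-0.1211  0.9926  0.0007  0.0002] F [-0.4326  1.2146  2.7959] g -4.568744257678136e-05 j [0.3321 0.7113 0.4325 1.2913 0.0012 0.0893]
```

View pics/c2.png

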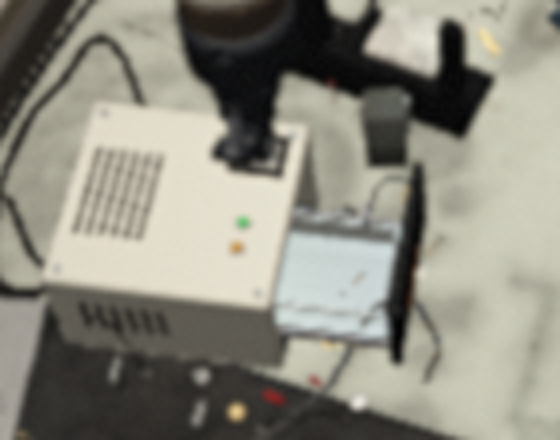

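The drawer has sprung out, with its front now near crop (410,270). Next I'll raise the arm and go to the vise handle.

Run:
```python
from h import *
print(V(-85,7)); go(V(-85,7),.26,156)
```

```text
[ 0.5171796 -0.0870686]
2.1667 p [0.6624 0.2287 0.1821] q [-0.1211  0.9926  0.0007  0.0002] F [-0.8824  2.4762  2.7763] g 0.0001970784236926157 j [0.332  0.7113 0.4328 1.2916 0.0013 0.0893]
shift [ 216.8 -271.5  -78.3] turn [ 0.001  0.001 -0.909]
```

Emit:
send_rows --moves '[[[0, 0, -40], [0, 0, 0], 0], [[0, 0, -79], [0, 0, 0], 0], [[217, -271, -79], [0, 0, -0.909], 40], [[217, -271, -79], [0, 0, -0.909], 40], [[217, -271, -79], [0, 0, -0.909], 40], [[217, -271, -79], [0, 0, -0.909], 40], [[217, -271, -79], [0, 0, -0.909], 40], [[217, -271, -79], [0, 0, -0.909], 40], [[217, -271, -79], [0, 0, -0.909], 40], [[217, -271, -79], [0, 0, -0.909], 40], [[217, -271, -79], [0, 0, -0.909], 40], [[217, -271, -79], [0, 0, -0.909], 40]]'

```text
clock: 3.17
eef_pos: [0.5147, -0.0904, 0.2607]
tool_rot: [-0.542, 0.84, 0.0, -0.001]
ft_force: [0.1, 1.2, 0.8]
grip_width: 0.0403
```

Run:
```python
from h import *
go(V(-85,7),.16,156); go(V(-85,7),.128,156)
```

```text
3.1667 p [ 0.5147 -0.0904  0.2607] q [-0.542   0.8404  0.0003 -0.0007] F [0.1436 1.1602 0.7622] g 0.04034180545789142 j [-0.1737  0.3082 -0.0176  1.2464 -0.0005 -1.3193]
shift [ -4.2  -1.  100.7] turn [ 0.001 -0.001 -0.006]
3.1667 p [ 0.5147 -0.0904  0.2607] q [-0.542   0.8404  0.0003 -0.0007] F [0.1436 1.1602 0.7622] g 0.04034180545789142 j [-0.1737  0.3082 -0.0176  1.2464 -0.0005 -1.3193]
shift [ -4.2  -1.1 132.7] turn [ 0.001 -0.001 -0.006]
```

Emit:
send_rows --moves '[[[-4, -1, 40], [0, 0, -0.006], 40], [[-4, -1, 80], [0, 0, -0.006], 40], [[-4, -1, 105], [0, 0, -0.006], 40], [[-4, -1, 115], [0, 0, -0.006], 40], [[-4, -1, 125], [0, 0, -0.006], 40], [[-4, -1, 133], [0, 0, -0.006], 40], [[-4, -1, 133], [0, 0, -0.006], 40]]'

```text
clock: 3.75
eef_pos: [0.5172, -0.0869, 0.1272]
tool_rot: [-0.545, 0.839, 0.0, -0.001]
ft_force: [-0.6, -0.0, -0.2]
grip_width: 0.0401
```

Run:
```python
from h import *
st()
S=snap('scene','s3.png')
cv2.imwrite('pics/c3.png',cv2.resize(S[155:235,280:380],None,fx=6,fy=6,interpolation=2)[:,:,::-1]);
```

```text
3.75 p [ 0.5172 -0.0869  0.1272] q [-0.5447  0.8386  0.0005 -0.0009] F [-0.6136 -0.0033 -0.2279] g 0.04013238359409512 j [-0.1663  0.434  -0.2105  0.9283 -0.0005 -1.3184]
```

View pics/c3.png

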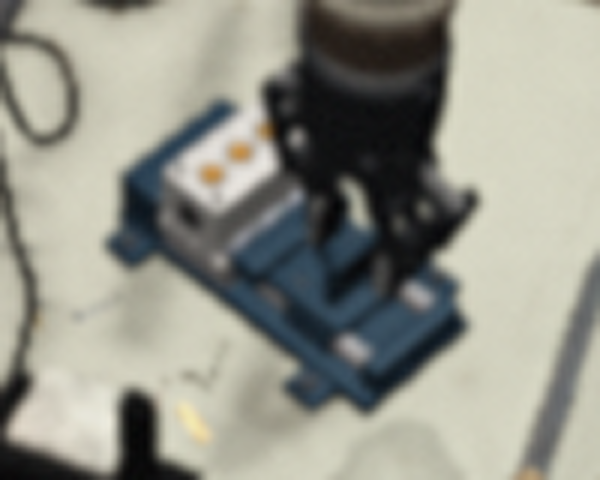

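The fingers straddle the handle plate, which shows at about crop (335,275). I'll close on it.

Emit:
send_rows --moves '[[[0, 0, 0], [0, 0, 0], 20], [[0, 0, 0], [0, 0, 0], 12], [[0, 0, 0], [0, 0, 0], 5], [[0, 0, 0], [0, 0, 0], 5], [[0, 0, 0], [0, 0, 0], 5]]'

```text
clock: 4.22
eef_pos: [0.5173, -0.0865, 0.1297]
tool_rot: [-0.545, 0.838, 0.0, 0.0]
ft_force: [-3.6, 2.3, 6.1]
grip_width: 0.0086
```

Emit:
send_rows --moves '[[[0, 4, 0], [0, 0, 0], 5], [[0, 8, 0], [0, 0, 0], 5], [[0, 12, 0], [0, 0, 0], 5], [[0, 16, 0], [0, 0, 0], 5], [[0, 20, 0], [0, 0, 0], 5], [[0, 24, 0], [0, 0, 0], 5], [[0, 27, 0], [0, 0, 0], 5], [[0, 30, 0], [0, 0, 0], 5], [[0, 32, 0], [0, 0, 0], 5], [[0, 32, 0], [0, 0, 0], 5]]'

```text
clock: 5.05
eef_pos: [0.4892, -0.0741, 0.1298]
tool_rot: [-0.545, 0.839, -0.001, 0.001]
ft_force: [5.1, -1.6, -9.2]
grip_width: 0.0081
```

Emit:
send_rows --moves '[[[0, 0, 0], [0, 0, 0], 25], [[0, 0, 0], [0, 0, 0], 35], [[0, 0, 0], [0, 0, 0], 35], [[0, 0, -15], [0, 0, 0], 35], [[0, 0, -50], [0, 0, 0], 35], [[0, 0, -90], [0, 0, 0], 70], [[0, 0, -120], [0, 0, 0], 70], [[0, 0, -120], [0, 0, 0], 70]]'

```text
clock: 5.72
eef_pos: [0.4922, -0.0744, 0.2572]
tool_rot: [-0.545, 0.838, -0.006, 0.006]
ft_force: [1.6, 0.2, 0.2]
grip_width: 0.0694
```

Run:
```python
from h import *
S=snap('scene','s4.png');T=snap('top','t4.png')
cv2.imwrite('pics/c4.png',cv2.resize(S[155:265,280:380],None,fx=5,fy=5,interpolation=2)[:,:,::-1]); 
def plug(im,x0,x1,y0,y1):
    c=im[y0:y1,x0:x1].astype(int); m=(c[:,:,0]-c[:,:,2]>45); return sorted([(b[1]+[x0,y0]).tolist()+[b[0]] for b in blobs(m,3)])
for n,im,w in(('top',T,(393,440,205,235)),('scene',S,(308,338,166,190))):
    for p in plug(im,*w): print(n,p[2],onz(n,p[0],p[1],.081))
go(V(0,0),.22,156)
```

```text
top 21 [ 0.60633493 -0.09748611  0.081     ]
scene 11 [ 0.60465639 -0.09734705  0.081     ]
scene 10 [ 0.59548665 -0.11869188  0.081     ]
scene 11 [ 0.58558891 -0.13869678  0.081     ]
scene 9 [ 0.57671627 -0.1581646   0.081     ]
5.8167 p [ 0.4897 -0.074   0.2517] q [-0.5449  0.8385 -0.0026  0.0025] F [-0.1963  0.0471  0.7424] g 0.070291801525141 j [-0.1498  0.2561 -0.1134  1.194  -0.0006 -1.3024]
shift [   7.8 -115.2   32.6] turn [-0.007  0.001  0.001]
```

View pics/c4.png

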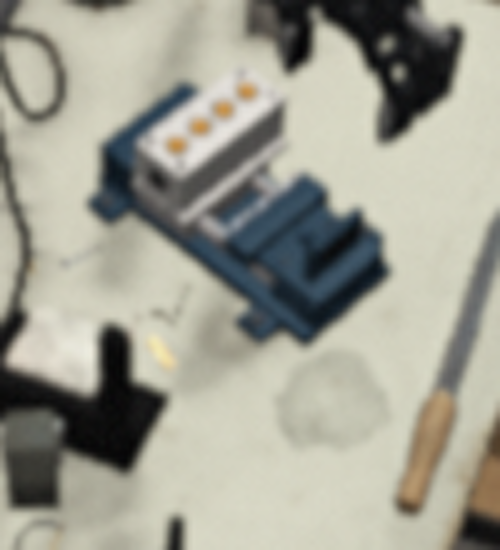

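The jaw stands open and the block is in place. Eight pictures so far. Now the grasp.

Emit:
send_rows --moves '[[[8, -40, 0], [-0.007, 0, 0], 70], [[8, -80, 0], [-0.007, 0, 0], 70], [[8, -115, 0], [-0.007, 0, 0], 70], [[8, -115, 33], [-0.007, 0, 0], 70], [[8, -115, 33], [-0.007, 0, 0], 70], [[8, -115, 33], [-0.007, 0, 0], 70]]'

```text
clock: 6.32
eef_pos: [0.5895, -0.1277, 0.2155]
tool_rot: [-0.545, 0.839, 0.004, -0.003]
ft_force: [-0.9, 0.2, -0.6]
grip_width: 0.07
```

Run:
```python
from h import *
go(V(0,0),.119,156)
```

```text
6.3167 p [ 0.5895 -0.1277  0.2155] q [-0.5448  0.8385  0.0036 -0.0026] F [-0.9023  0.1833 -0.6304] g 0.07003466039199548 j [-0.2139  0.4978  0.1488  1.2306  0.0014 -1.3663]
shift [-0.8 -3.3 96.5] turn [ 0.009 -0.     0.   ]
```

Emit:
send_rows --moves '[[[-1, -3, 35], [0.009, 0, 0], 70], [[-1, -3, 65], [0.009, 0, 0], 70], [[-1, -3, 80], [0.009, 0, 0], 70], [[-1, -3, 90], [0.009, 0, 0], 70], [[-1, -3, 96], [0.009, 0, 0], 70], [[-1, -3, 96], [0.009, 0, 0], 70], [[-1, -3, 96], [0.009, 0, 0], 55], [[-1, -3, 96], [0.009, 0, 0], 46], [[-1, -3, 96], [0.009, 0, 0], 46]]'

```text
clock: 7.07
eef_pos: [0.5927, -0.1279, 0.1212]
tool_rot: [-0.545, 0.839, -0.001, 0.001]
ft_force: [0.7, -0.5, -0.2]
grip_width: 0.046
```

Emit:
send_rows --moves '[[[0, 0, 0], [0, 0, 0], 40], [[0, 0, 0], [0, 0, 0], 32], [[0, 0, 0], [0, 0, 0], 30], [[0, 0, 0], [0, 0, 0], 30], [[0, 0, 0], [0, 0, 0], 30], [[0, 0, 0], [0, 0, 0], 30]]'

```text
clock: 7.57
eef_pos: [0.5923, -0.1277, 0.1216]
tool_rot: [-0.545, 0.839, -0.001, 0.001]
ft_force: [-4.8, 2.0, 4.5]
grip_width: 0.0412
```

Emit:
send_rows --moves '[[[0, 0, -5], [0, 0, 0], 30], [[0, 0, -12], [0, 0, 0], 30], [[0, 0, -25], [0, 0, 0], 30], [[0, 0, -45], [0, 0, 0], 30], [[0, 0, -70], [0, 0, 0], 30], [[0, 0, -100], [0, 0, 0], 30], [[0, 0, -130], [0, 0, 0], 30], [[0, 0, -155], [0, 0, 0], 30], [[0, 0, -165], [0, 0, 0], 30], [[0, 0, -165], [0, 0, 0], 30]]'

```text
clock: 8.4
eef_pos: [0.5936, -0.1281, 0.29]
tool_rot: [-0.545, 0.839, -0.003, 0.003]
ft_force: [1.0, -0.4, -5.1]
grip_width: 0.0413
```

Run:
```python
from h import *
o=st(); S=snap('scene','s5.png');T=snap('top','t5.png')
cv2.imwrite('pics/c5.png',np.hstack([cv2.resize(S[130:290,200:360],(400,400),interpolation=2),cv2.resize(T[150:270,220:340],(400,400),interpolation=2)])[:,:,::-1])
print(B(-71,0)); go(B(-71,0),.285,103.8)
```

```text
8.4 p [ 0.5936 -0.1281  0.29  ] q [-0.5448  0.8386 -0.0035  0.0032] F [ 1.0069 -0.4275 -5.0938] g 0.041338756085737866 j [-0.2124  0.4565  0.2792  1.384  -0.0003 -1.3647]
[0.5527 0.2444]
8.5 p [ 0.5918 -0.1276  0.2854] q [-0.5448  0.8386 -0.0005  0.0003] F [-0.4888 -0.1008 -4.6737] g 0.04126195517337027 j [-0.2123  0.4599  0.2727  1.3825 -0.0003 -1.3647]
shift [-324.1  186.8    0.2] turn [-0.001  0.     0.911]
```

View pics/c5.png

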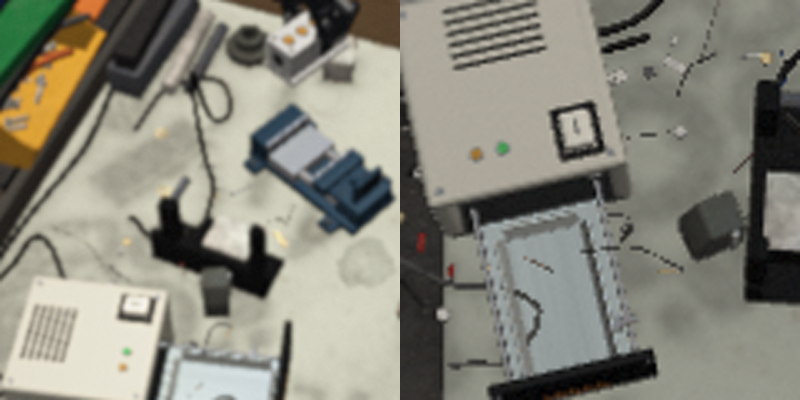

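Block held at 41 mm. The top pane shows the open drawer: nest floor around crop (560,300), front at (572,375). I'll zoom in once for exact nest corners.

Run:
```python
import cv2
b=cv2.imread('pics/t5.png')[205:275,238:308]; cv2.imwrite('pics/c6.png',cv2.resize(b,(600,600),interpolation=cv2.INTER_CUBIC))
```

```text
(no output)
```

View pics/c6.png

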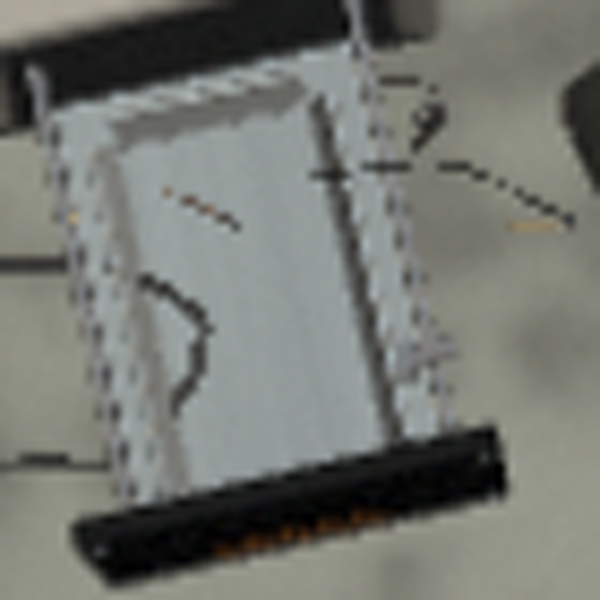

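Run:
```python
from h import *
f=lambda u,v:(238+(u+.5)/8.571-.5,205+(v+.5)/8.571-.5)
def loc(p): d=p[:2]-B0; return np.array([d@bx,d@by])*1e3
for n,a,z in [('floorBL',(118,150),.024),('floorBR',(312,110),.024),('L far',(187,485),.024),('R far',(383,440),.024),('fence BL',(110,125),.038),('fence BR',(300,85),.038),('fL',(95,150),.038),('frontL',(72,528),.093),('frontR',(495,430),.093),('frontLo',(105,585),.093),('frontR bot',(505,495),.093)]:
    print(n,loc(onz('top',*f(*a),z)).round(1))
A=onz('top',*f(118,150),.024)-onz('top',*f(187,485),.024);C=onz('top',*f(312,110),.024)-onz('top',*f(383,440),.024)
print(np.degrees(np.arctan2(A[1],A[0])),np.degrees(np.arctan2(C[1],C[0])))
D=onz('top',*f(72,528),.093)-onz('top',*f(495,430),.093); print(np.degrees(np.arctan2(-D[0],D[1])))
```

```text
floorBL [-11.9  30.9]
floorBR [-13.6 -28.5]
L far [-116.2   32.8]
R far [-116.7  -26.7]
fence BL [-7.5 30.8]
fence BR [ -8.9 -26.9]
fL [-13.9  36.8]
frontL [-133.3   62.8]
frontR [-134.   -59.1]
frontLo [-151.2   57.3]
frontR bot [-152.7  -57.6]
12.768901749195344 12.79230704692745
13.446610654858203
```

```bash
cat >> h.py <<'E'
N=B(-69,2)
E
python3 - <<'E'
from h import *
print(N); go(N,.285,103.1)
E
```

```text
[0.55421467 0.24678346]
8.5 p [ 0.5918 -0.1276  0.2854] q [-0.5448  0.8386 -0.0005  0.0003] F [-0.4888 -0.1008 -4.6737] g 0.04126195517337027 j [-0.2123  0.4599  0.2727  1.3825 -0.0003 -1.3647]
shift [-326.9  186.4    0.2] turn [-0.001  0.     0.924]
```

Emit:
send_rows --moves '[[[-20, 11, 0], [0, 0, 0.05], 30], [[-50, 29, 0], [0, 0, 0.13], 30], [[-80, 46, 0], [0, 0, 0.22], 30], [[-112, 64, 0], [0, 0, 0.31], 30], [[-144, 82, 0], [0, 0, 0.4], 30], [[-176, 100, 0], [0, 0, 0.49], 30], [[-208, 119, 0], [0, 0, 0.58], 30], [[-240, 137, 0], [0, 0, 0.67], 30], [[-272, 155, 0], [0, 0, 0.76], 30], [[-300, 171, 0], [0, 0, 0.85], 30], [[-320, 182, 0], [0, 0, 0.9], 30], [[-327, 186, 0], [0, 0, 0.924], 30]]'

```text
clock: 9.5
eef_pos: [0.5529, 0.2504, 0.2816]
tool_rot: [-0.115, 0.993, -0.0, -0.002]
ft_force: [-0.1, -0.9, -5.3]
grip_width: 0.0411
```

Emit:
send_rows --moves '[[[0, 0, 0], [0, 0, 0], 30], [[0, 0, 0], [0, 0, 0], 30]]'

```text
clock: 9.67
eef_pos: [0.5515, 0.2508, 0.278]
tool_rot: [-0.116, 0.993, -0.001, -0.005]
ft_force: [-0.2, 0.3, -4.8]
grip_width: 0.0412
```

Run:
```python
from h import *
go(N,.150,103.1)
```

```text
9.6667 p [0.5515 0.2508 0.278 ] q [-0.1164  0.9932 -0.0012 -0.0052] F [-0.1535  0.3044 -4.766 ] g 0.041212761682470886 j [0.4265 0.4717 0.2719 1.3816 0.0008 0.1932]
shift [ -3.1  -4.4 128. ] turn [-0.001 -0.011  0.005]
```

Emit:
send_rows --moves '[[[-3, -4, 25], [0, -0.011, 0.005], 30], [[-3, -4, 55], [0, -0.011, 0.005], 30], [[-3, -4, 85], [0, -0.011, 0.005], 30], [[-3, -4, 110], [0, -0.011, 0.005], 30], [[-3, -4, 124], [0, -0.011, 0.005], 30], [[-3, -4, 128], [0, -0.011, 0.005], 30], [[-3, -4, 128], [0, -0.011, 0.005], 30], [[-3, -4, 128], [0, -0.011, 0.005], 30]]'

```text
clock: 10.33
eef_pos: [0.5545, 0.2464, 0.1502]
tool_rot: [-0.113, 0.994, -0.001, 0.0]
ft_force: [0.3, 0.9, -3.9]
grip_width: 0.0412
```

Run:
```python
from h import *
go(N,.130,103.1); go(N,.117,103.1)
S=snap('scene','s7.png');T=snap('top','t7.png')
cv2.imwrite('pics/c7.png',np.hstack([cv2.resize(S[230:320,220:310],(400,400),interpolation=2),cv2.resize(T[200:280,230:310],(400,400),interpolation=2)])[:,:,::-1])
```

```text
10.3333 p [0.5545 0.2464 0.1502] q [-0.1134  0.9935 -0.0007  0.0003] F [ 0.2715  0.8861 -3.8588] g 0.04119467031936506 j [ 0.4187  0.5509  0.0571  1.0767 -0.0014  0.1914]
shift [ 0.2  0.5 20.2] turn [-0.001  0.    -0.001]
10.3333 p [0.5545 0.2464 0.1502] q [-0.1134  0.9935 -0.0007  0.0003] F [ 0.2715  0.8861 -3.8588] g 0.04119467031936506 j [ 0.4187  0.5509  0.0571  1.0767 -0.0014  0.1914]
shift [ 0.2  0.5 33.2] turn [-0.001  0.    -0.001]
```

View pics/c7.png

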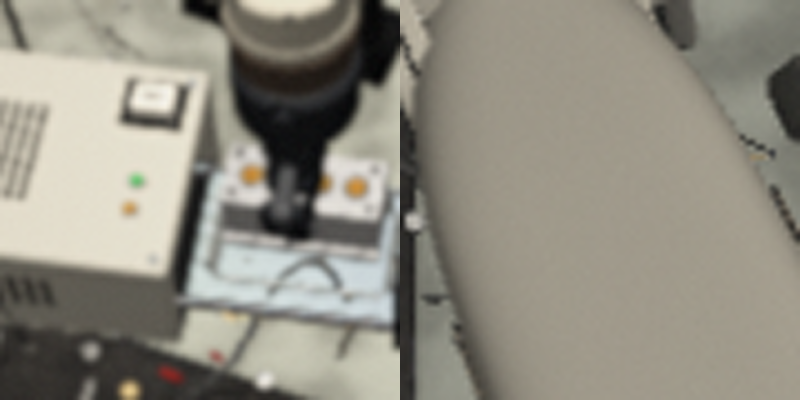

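Eleven pictures viewed. The block hangs over the nest with its outer plugs at crop (252,174) and (357,187). I'll check the centre numerically.

Run:
```python
from h import *
f=lambda u,v:(220+(u+.5)/4.4444-.5,230+(v+.5)/4.4444-.5)
a=onz('scene',*f(252,174),.1095);b=onz('scene',*f(357,187),.1095); m=(a+b)/2; d=a-b
print(m,np.linalg.norm(d),np.degrees(np.arctan2(d[1],d[0])),'vs N',((m[:2]-N)@bx*1e3,(m[:2]-N)@by*1e3))
```

```text
[0.55249757 0.24548809 0.1095    ] 0.06591371949565371 13.212216123962572 vs N (np.float64(-1.9765222224695824), np.float64(-0.8483882330317993))
```

Emit:
send_rows --moves '[[[0, 0, 8], [0, 0, 0], 30], [[0, 0, 16], [0, 0, 0], 30], [[0, 0, 21], [0, 0, 0], 30], [[0, 0, 25], [0, 0, 0], 30], [[0, 0, 29], [0, 0, 0], 30], [[0, 0, 32], [0, 0, 0], 30], [[0, 0, 33], [0, 0, 0], 30], [[0, 0, 33], [0, 0, 0], 30], [[0, 0, 33], [0, 0, 0], 30]]'

```text
clock: 11.18
eef_pos: [0.5554, 0.2472, 0.1187]
tool_rot: [-0.114, 0.994, -0.0, 0.002]
ft_force: [0.1, 0.4, -4.2]
grip_width: 0.0412
```

Emit:
send_rows --moves '[[[0, 0, 1], [0, 0, 0], 30], [[0, 0, 2], [0, 0, 0], 30], [[0, 0, 3], [0, 0, 0], 30], [[0, 0, 3], [0, 0, 0], 30]]'

```text
clock: 11.52
eef_pos: [0.5555, 0.2473, 0.1158]
tool_rot: [-0.114, 0.994, -0.0, 0.002]
ft_force: [0.3, 0.1, -4.2]
grip_width: 0.0408
```

Emit:
send_rows --moves '[[[0, 0, 1], [0, 0, 0], 30], [[0, 0, 1.5], [0, 0, 0], 30], [[0, 0, 1.5], [0, 0, 0], 30]]'

```text
clock: 11.77
eef_pos: [0.5558, 0.2473, 0.1156]
tool_rot: [-0.114, 0.994, 0.0, 0.003]
ft_force: [-1.8, -0.7, 5.2]
grip_width: 0.0415
```

The load came off at z 0.1156, exactly the height expected for the nest floor. Now I'll release the block.

Emit:
send_rows --moves '[[[0, 0, 0], [0, 0, 0], 44], [[0, 0, 0], [0, 0, 0], 50], [[0, 0, 0], [0, 0, 0], 56], [[0, 0, 0], [0, 0, 0], 60], [[0, 0, 0], [0, 0, 0], 60], [[0, 0, -10], [0, 0, 0], 60], [[0, 0, -30], [0, 0, 0], 60], [[0, 0, -65], [0, 0, 0], 60], [[0, 0, -100], [0, 0, 0], 60], [[0, 0, -120], [0, 0, 0], 60], [[0, 0, -120], [0, 0, 0], 60]]'

```text
clock: 12.68
eef_pos: [0.5577, 0.2484, 0.2428]
tool_rot: [-0.114, 0.993, 0.002, 0.008]
ft_force: [1.0, 0.7, 1.5]
grip_width: 0.0603
```

Run:
```python
from h import *
S=snap('scene','s8.png'); im=S
c=im[235:315,225:310].astype(int); m=(c[:,:,0]-c[:,:,2]>45)
for s,b in blobs(m,4):
    p=b+[225,235]; X=onz('scene',*p,.075); d=X[:2]-N; print(s,p,X.round(4),(d@bx*1e3).round(1),(d@by*1e3).round(1))
print('push start',B(-190,2),B(-8,2)); go(B(-190,2),.24,103.1); go(B(-8,2),.24,103.1)
```

```text
16 [276.3125 274.875 ] [0.5865 0.2538 0.075 ] 33.0 -0.9
15 [284. 276.] [0.5649 0.2492 0.075 ] 10.9 -0.2
10 [248.5 276.2] [0.6579 0.2863 0.075 ] 110.1 13.6
15 [291.53333333 276.86666667] [0.544  0.2441 0.075 ] -10.6 -0.2
15 [299.46666667 277.86666667] [0.522 0.239 0.075] -33.2 0.1
9 [257.77777778 313.55555556] [0.5855 0.3807 0.075 ] 62.3 122.6
push start [0.43670742 0.21792091] [0.61345386 0.261334  ]
12.7333 p [0.5568 0.248  0.2398] q [-0.1137  0.9935  0.0012  0.0064] F [ 0.024   1.2908 -0.0611] g 0.05997554981615509 j [ 0.4196  0.4811  0.1868  1.2635 -0.0016  0.1918]
shift [123.7  -2.2  -1.8] turn [ 0.001  0.013 -0.001]
12.7333 p [0.5568 0.248  0.2398] q [-0.1137  0.9935  0.0012  0.0064] F [ 0.024   1.2908 -0.0611] g 0.05997554981615509 j [ 0.4196  0.4811  0.1868  1.2635 -0.0016  0.1918]
shift [-58.2   0.2   0.6] turn [ 0.001  0.013 -0.001]
```

The plugs sit at z≈75 mm, 22 mm apart and centred, so the block is flat in the nest. Next I'll push the drawer home.

Emit:
send_rows --moves '[[[40, -2, 0], [0, 0.013, 0], 0], [[80, -2, 0], [0, 0.013, 0], 0], [[124, -2, 0], [0, 0.013, 0], 0], [[124, -2, 0], [0, 0.013, 0], 0], [[124, -2, 40], [0, 0.013, 0], 0], [[124, -2, 80], [0, 0.013, 0], 0], [[124, -2, 112], [0, 0.013, 0], 0], [[124, -2, 112], [0, 0.013, 0], 0], [[124, -2, 112], [0, 0.013, 0], 0]]'

```text
clock: 13.48
eef_pos: [0.436, 0.2176, 0.1244]
tool_rot: [-0.114, 0.994, -0.001, -0.003]
ft_force: [0.2, -0.0, -0.6]
grip_width: -0.0004
```

Run:
```python
from h import *
go(B(-160,2),.128,103.1); go(B(-45,2),.128,103.1); go(B(-19,2),.128,103.1)
```

```text
13.4833 p [0.436  0.2176 0.1244] q [-0.1137  0.9935 -0.0006 -0.0031] F [ 0.1897 -0.0364 -0.596 ] g -0.00042307944028456725 j [ 0.4624  0.378  -0.3105  0.8886  0.0009  0.2345]
shift [-30.7   0.6  -3.8] turn [-0.001 -0.006 -0.001]
13.4833 p [0.436  0.2176 0.1244] q [-0.1137  0.9935 -0.0006 -0.0031] F [ 0.1897 -0.0364 -0.596 ] g -0.00042307944028456725 j [ 0.4624  0.378  -0.3105  0.8886  0.0009  0.2345]
shift [-145.7    2.1   -4.5] turn [-0.001 -0.006 -0.001]
13.4833 p [0.436  0.2176 0.1244] q [-0.1137  0.9935 -0.0006 -0.0031] F [ 0.1897 -0.0364 -0.596 ] g -0.00042307944028456725 j [ 0.4624  0.378  -0.3105  0.8886  0.0009  0.2345]
shift [-171.7    2.4   -4.7] turn [-0.001 -0.006 -0.001]
```

Emit:
send_rows --moves '[[[-15, 0, -4], [0, -0.006, 0], 0], [[-25, 0, -4], [0, -0.006, 0], 0], [[-32, 0, -4], [0, -0.006, 0], 0], [[-40, 1, -4], [0, -0.006, 0], 0], [[-50, 1, -4], [0, -0.006, 0], 0], [[-62, 1, -4], [0, -0.006, 0], 0], [[-75, 1, -4], [0, -0.006, 0], 0], [[-90, 1, -4], [0, -0.006, 0], 0], [[-105, 1, -4], [0, -0.006, 0], 0], [[-120, 2, -4], [0, -0.006, 0], 0], [[-132, 2, -4], [0, -0.006, 0], 0], [[-140, 2, -4], [0, -0.006, 0], 0]]'

```text
clock: 14.48
eef_pos: [0.5706, 0.2509, 0.1285]
tool_rot: [-0.114, 0.993, -0.001, -0.003]
ft_force: [-8.6, -3.3, 6.8]
grip_width: 0.0004
```

Run:
```python
from h import *
o=st(); d=np.array(o['eef_pos'][:2])-B0; print('box x,y',d@bx*1e3,d@by*1e3); go(B(-19,2),.128,103.1,o)
```

```text
14.4833 p [0.5706 0.2509 0.1285] q [-0.1139  0.9935 -0.0005 -0.0026] F [-8.551  -3.2987  6.8342] g 0.0004112567917641926 j [0.4141 0.6048 0.09   1.0612 0.0005 0.1858]
box x,y -52.06999147476229 2.0908395962889834
shift [-33.1   0.3   0.3] turn [-0.    -0.005 -0.   ]
```

Emit:
send_rows --moves '[[[-7, 0, 0], [0, -0.005, 0], 0], [[-13, 0, 0], [0, -0.005, 0], 0], [[-18, 0, 0], [0, -0.005, 0], 0], [[-22, 0, 0], [0, -0.005, 0], 0], [[-25, 0, 0], [0, -0.005, 0], 0], [[-27, 0, 0], [0, -0.005, 0], 0], [[-29, 0, 0], [0, -0.005, 0], 0]]'

```text
clock: 15.07
eef_pos: [0.5948, 0.2567, 0.1285]
tool_rot: [-0.114, 0.993, -0.001, -0.005]
ft_force: [-13.8, -2.1, 7.3]
grip_width: -0.0002
```

Emit:
send_rows --moves '[[[-3, 0, 0], [0, 0, 0], 0], [[-5, 0, 0], [0, 0, 0], 0], [[-6, 0, 0], [0, 0, 0], 0], [[-6, 0, 0], [0, 0, 0], 0]]'

```text
clock: 15.4
eef_pos: [0.5966, 0.2571, 0.1287]
tool_rot: [-0.115, 0.993, -0.002, -0.01]
ft_force: [-11.1, -3.2, 5.3]
grip_width: 0.0001
```

Emit:
send_rows --moves '[[[-6, 0, 0], [0, 0, 0], 0], [[-8, 0, 0], [0, 0, 0], 0], [[-9, 0, 0], [0, 0, 0], 0], [[-9, 0, 0], [0, 0, 0], 0]]'

```text
clock: 15.73
eef_pos: [0.602, 0.2585, 0.1287]
tool_rot: [-0.115, 0.993, -0.002, -0.014]
ft_force: [-9.6, -1.8, 4.6]
grip_width: 0.0002
```

Emit:
send_rows --moves '[[[-5, 0, 0], [0, 0, 0], 0], [[-7, 0, 0], [0, 0, 0], 0], [[-8, 0, 0], [0, 0, 0], 0], [[-8, 0, 0], [0, 0, 0], 0]]'

```text
clock: 16.07
eef_pos: [0.607, 0.2597, 0.1288]
tool_rot: [-0.115, 0.993, -0.003, -0.018]
ft_force: [-8.8, -1.5, 2.8]
grip_width: -0.0
```

Emit:
send_rows --moves '[[[-3, 0, 0], [0, -0.02, 0], 0], [[-4, 0, 0], [0, -0.03, 0], 0], [[-5, 0, 0], [0, -0.036, 0], 0], [[-5, 0, 0], [0, -0.036, 0], 0]]'

```text
clock: 16.4
eef_pos: [0.6085, 0.26, 0.1286]
tool_rot: [-0.115, 0.993, -0.001, -0.004]
ft_force: [-9.0, -0.2, 2.3]
grip_width: -0.0
```

Emit:
send_rows --moves '[[[-3, 0, 0], [0, -0.005, 0], 0], [[-5, 0, 0], [0, -0.01, 0], 0], [[-6, 0, 0], [0, -0.01, 0], 0], [[-6, 0, 0], [0, -0.01, 0], 0]]'

```text
clock: 16.73
eef_pos: [0.61, 0.2604, 0.1285]
tool_rot: [-0.116, 0.993, -0.001, -0.005]
ft_force: [-12.9, -2.5, 6.3]
grip_width: -0.0001
```

Emit:
send_rows --moves '[[[-5, 0, 0], [0, -0.01, 0], 0], [[-7, 0, 0], [0, -0.01, 0], 0], [[-8, 0, 0], [0, -0.01, 0], 0], [[-8, 0, 0], [0, -0.01, 0], 0]]'

```text
clock: 17.07
eef_pos: [0.6105, 0.2605, 0.1285]
tool_rot: [-0.116, 0.993, -0.002, -0.008]
ft_force: [-21.4, -6.1, 12.4]
grip_width: 0.0001
```

The force rose to 22 N with almost no movement, so the drawer is at its inner stop. I'll back off slowly.

Emit:
send_rows --moves '[[[2, 0, 0], [0, 0, 0], 0], [[5, 0, 0], [0, 0, 0], 0], [[10, 0, 0], [0, 0, 0], 0], [[15, 0, 0], [0, 0, 0], 0], [[20, 0, 0], [0, 0, 0], 0], [[30, 0, 0], [0, 0, 0], 0], [[60, 0, 0], [0, 0, 0], 0], [[60, 0, -40], [0, 0, 0], 0], [[60, 0, -80], [0, 0, 0], 0], [[60, 0, -120], [0, 0, 0], 0], [[60, 0, -120], [0, 0, 0], 0]]'

```text
clock: 17.98
eef_pos: [0.5571, 0.2489, 0.2593]
tool_rot: [-0.116, 0.993, 0.0, -0.001]
ft_force: [1.3, 1.5, 1.5]
grip_width: -0.0003
```

Emit:
send_rows --moves '[[[60, 0, -40], [0, 0, 0], 0], [[90, 0, -60], [0, 0, 0], 0], [[120, 0, -60], [0, 0, 0], 0], [[150, 0, -60], [0, 0, 0], 0], [[150, 0, -60], [0, 0, 0], 0], [[150, 0, -60], [0, 0, 0], 0]]'

```text
clock: 18.48
eef_pos: [0.4094, 0.2137, 0.3205]
tool_rot: [-0.117, 0.993, 0.001, 0.0]
ft_force: [0.7, -0.2, 0.1]
grip_width: -0.0001
```

Run:
```python
from h import *
st(); S=snap('scene','s9.png');T=snap('top','t9.png')
cv2.imwrite('pics/c9.png',np.hstack([cv2.resize(S[155:325,190:360],(400,400),interpolation=2),cv2.resize(T[130:290,200:360],(400,400),interpolation=2)])[:,:,::-1])
T0=cv2.imread('pics/t0.png')[:,:,::-1];S0=cv2.imread('pics/s0.png')[:,:,::-1]
for n,a,b in(('top',T0,T),('scene',S0,S)):
    d=np.abs(a.astype(int)-b).max(2)>40; print(n,[(s,c.round()) for s,c in blobs(d,15)])
```

```text
18.4833 p [0.4094 0.2137 0.3205] q [-0.1167  0.9932  0.0006  0.0004] F [ 0.7292 -0.1611  0.1127] g -0.0001074925800982805 j [ 0.4806  0.1572 -0.0564  1.3561  0.0008  0.2467]
top [(np.int32(23), array([259., 206.])), (np.int32(807), array([413., 225.])), (np.int32(1642), array([240., 248.])), (np.int32(23), array([278., 234.])), (np.int32(33), array([399., 254.])), (np.int32(81), array([269., 260.])), (np.int32(96), array([394., 264.])), (np.int32(16), array([298., 270.])), (np.int32(25), array([268., 283.])), (np.int32(15), array([243., 288.])), (np.int32(180), array([276., 301.])), (np.int32(48), array([247., 313.])), (np.int32(7894), array([309., 365.])), (np.int32(10539), array([115., 446.])), (np.int32(271), array([ 80., 391.])), (np.int32(91), array([109., 388.])), (np.int32(877), array([147., 404.])), (np.int32(26), array([131., 410.])), (np.int32(1320), array([366., 456.])), (np.int32(319), array([309., 461.])), (np.int32(183), array([418., 472.])), (np.int32(340), array([379., 475.]))]
scene [(np.int32(16781), array([442., 113.])), (np.int32(17379), array([539., 202.])), (np.int32(115), array([431., 135.])), (np.int32(26), array([637., 151.])), (np.int32(85), array([585., 245.])), (np.int32(74), array([505., 298.])), (np.int32(24), array([463., 295.])), (np.int32(15), array([508., 306.])), (np.int32(1771), array([444., 338.])), (np.int32(97), array([482., 336.])), (np.int32(50), array([419., 378.])), (np.int32(50), array([401., 386.])), (np.int32(37), array([409., 384.])), (np.int32(49), array([413., 388.])), (np.int32(77), array([398., 399.]))]
```

View pics/c9.png

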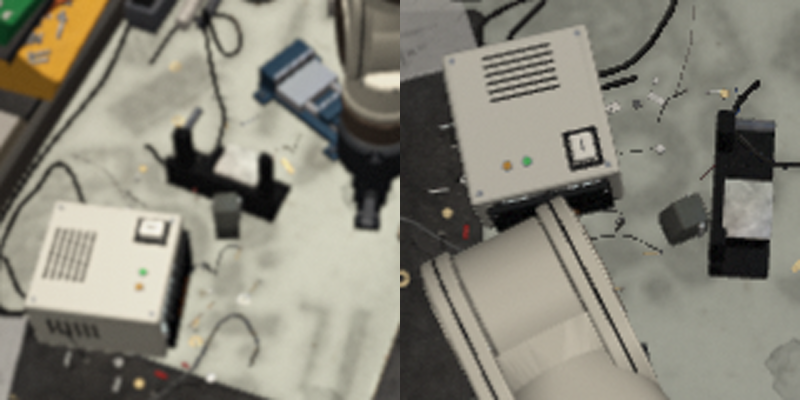

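The drawer is shut, and the box front and bystanders match the first pictures in the scene view. The gripper is clear, so I'm handing in.

Run:
```python
from h import *
S0=cv2.imread('pics/s0.png')[:,:,::-1].astype(int); S=camera('scene').astype(int)
for n,(x0,x1,y0,y1) in dict(front=(255,275,240,310),fix_cast=(255,320,195,260),plate=(250,310,350,405)).items(): print(n,np.abs(S0-S).max(2)[y0:y1,x0:x1].max())
print(order.job_done())
```

```text
front 21
fix_cast 105
plate 7
the job is handed in; nothing more can be done
None
```

The manifold block is in the UV box's nest and the drawer is shut. I handed the job in at about 18.5 s of the 72 s, with the gripper clear. No verdict is reported back.

I pressed the key, the drawer sprang out, and I pulled the vise jaw open by about 31 mm. I then lifted the block, set it in the nest and pushed the drawer in to its inner stop (about 22 N) before letting go.

**Last checks**
- **Block:** it touched down at z 0.1156 m, the height expected for the nest floor. After release its plugs were 22 mm apart and within about 1 mm of the nest's centre line, so it sits flat.
- **Drawer:** more than 1 s after I let go, it was still shut. The front looked the same as at the start (pixel difference 21 or less).
- **Angle plate:** unchanged (pixel difference 7 or less).
- **Fixture and casting:** this check disagreed with itself. The last comparison of that window showed a strong difference (105), and I handed in without tracing it. The scene comparison just before found no changed patch of 15 pixels or more there, and both looked in place in the last picture, so at most a few pixels changed.
- **File:** I did not check it separately. The arm did not touch it, and no changed patch stood out at its place.

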